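# Load a pipe under a spring hold-down flap

### The arm

A 6-joint arm with a two-finger parallel gripper is mounted at the origin on the work surface; the furniture and walls round the work are solid. World frame = base frame: x ahead of the robot, y to its left, z up, the work surface at z = 0. Lengths are in m, angles in rad, forces in N, time in s.
With the tool pointing down it reaches from about 0.375 to 0.975 m from the base axis. Payload 3.8 kg.
Tool frame: the origin (TCP) lies at the very end of the fingers, on their centre line; the grasp point (between the pads) lies 19 mm behind it; z points along the fingers, y is the line along which they close (so a half turn about z gives the same grasp; the last joint's range is limited). The gripper opens to 85 mm and grips with 20 to 120 N. Pads are 22 mm wide; open, the fingers measure 114 mm over their backs; the gripper's body (76 mm by 85 mm) begins 54 mm behind the grasp point. The pads swing forward as they close: fully open they stand 13 mm farther back than shut.
Start: joints at [1.144, 0.264, 1.604, -0, 1.274, -0.037], TCP at [0.256, 0.624, 0.231] pointing down, gripper open.
Joint ranges: [-2.63, 2.63], [-0.94, 2.18], [0.31, 2.57], [-1.31, 4.45], [0, 2.66], [-2.55, 2.55]. Speed limits (rad/s): [2.57, 2.57, 3.14, 3.14, 3.14, 3.14].

### API

Orientations are given as a rotation vector (axis times angle).
In Python, from workcell import monitor, viewer, job gives the robot as it stands. The module is installed in compiled form; this text tells all that it offers.
- The arm moves only by the tool step_arm, never from a script. Its argument "series" is one flat list of numbers, 4 for each row, row after row: the shift along the tool's x, y, z in m, then the turn about the tool's z in rad. A call has 1 to 8 rows; each row is the pose to reach, as a shift and turn from the pose commanded when the call began, along the tool's axes at that moment; what a row does not reach only later rows make up. A row lasts 1/8 s, in which the tool goes at most 62.5 mm and 10.7 degrees, less where a joint would pass 70% of its speed; a pose out of reach is approached as far as the arm can. A call with a gripper value outside its range is refused whole. "gripper" is the opening, from 0 (shut) to 1 (fully open), set as the call begins (left out, the last holds). The fingers move at their own pace and stop on an object; "newtons" is the grip in N (left out, the last holds). Time passes only in rows, so rows that repeat a pose let the fingers close. It gives the time, the measured TCP pose, the force, the opening and the grip force at its end, in the units of the state.
- monitor.read_state(): the state, without advancing time (a new reading comes with each control period).
- viewer.read_camera(name): name is "side" or "top"; returns a dict with "image" (480x640x3 uint8, red, green, blue), "intrinsics" (3x3 intrinsics, pixels), "T" (4x4, takes a point from camera to world coordinates). Camera axes: x right, y up, looking along -z (the intrinsics and any distortion apply to the point x, -y, -z); pixel columns grow to the right and rows downward; lengths in m; the calibration is good to about 2 mm. A picture is of the moment at which its call begins. There is no depth.
- job.finish_job(): hands the job in; it is judged then, once.
Trained networks look in a picture, given as the dict that the camera call returned (one of the last four; its "shot" number tells which), for a name from the list of things; names that differ only in an ending like _2 or _b are one class to them, and where a whole thing is asked for, a point or a joint stands for the part that bears it (a point fixed in the world has none). Each returns a list of dicts, best first, with "score" (0 to 1); they miss things now and then, are a little off and sometimes report something else, mostly with a low value. They report only what shows in the picture. A call takes as long as a camera call.
- viewer.boxes_of(picture, label): "extent" ([centre column, centre row, width, height] in pixels, round what is visible of it).
- viewer.spot_point(picture, label): "point" ([column, row] in pixels: a listed point, or the origin of a listed thing).
The state is a dict: "time": time; "q": joint angles; "joint_vel": joint speeds; "joint_torque": joint torques, N m; "tool_pos": TCP position; "tcp_rot": TCP orientation; "wrist_force": force on the tool from outside, world axes, zero at the start; "torque": the same for the moment, N m; "width": opening from 0.0 (shut) to 1.0 (fully open); "grip_force": force on a finger pad.
Only numpy, scipy, OpenCV 4.12 (cv2) and the standard library are available. Lean on these libraries where they do the work, as an engineer would, in place of code of your own. Each camera call takes 0.05 s, during which the arm holds its last target. There are 200 camera calls.

### The job

Load the white pipe offcut into the clamping jig without grasping or lifting it: with one fingertip press the yellow bar beside the guide rails and keep it down so that the red spring flap stands open, and with the other fingertip push the pipe along the rails, under the open flap, fully home against the end stop. Only then let the bar come up, so that the flap closes down on the pipe, and draw the hand clear; leave the other things on the bench alone.

Things in the scene. Friction and masses are not known exactly. Their poses are not given: they have to be found in the camera images.
- jig: Jig screwed to the bench: grey-painted base plate 355x125x5 mm, two dark guide rails, blue posts and housing. Origin on the bench under the rails' centre line. x: the way the pipe is pushed (about world -y, to the robot's right), y: away from the robot. Base x -0.180..0.175, y -0.087..0.038. Rails along x at y +-0.017, 6 mm wide, tops z 0.011. The yellow bar lies along y -0.062.
- hinge (a point): Middle of the flap's hinge line, across the rails at jig x 0.110, 60 mm above the bench. The blue posts beside it are 71 mm high; the blue gear housing, 73 mm high, covers jig x 0.077..0.137, y -0.081..-0.045 (at the end of the yellow bar). Axes as the jig's.
- press_bar: Yellow bar, ribbed black top, 26 mm wide, on the robot's side of the rails. Origin on its top face, on its centre line, at jig x 0, y -0.062; top face covers jig x -0.175..0.050. Top at z 0.040 when up, 0.016 when fully down on a firm stop; about 4 N moves it, 7 N at the stop, the same anywhere along it. Geared to the flap (68 rad per m); springs up when released.
- flap (a joint): Red flap, 36 mm wide, 50 mm long, hinged at its top edge. 0 = hanging shut across the rails; opens towards the incoming pipe and up, to 1.63 rad (about level, lip 50 mm before the hinge line) with the bar fully down. The pipe passes under above 1.2 rad (bar 18 mm down or more); lower, the flap rests on the pipe at about 1.12 rad. Pushed against the closed flap, the pipe jams.
- pipe: White pipe offcut, 32 mm in diameter, 140 mm long, 0.12 kg, its ends act as closed discs when pushed; it lies in the rails, on the base plate. Origin: the centre of its underside (z = 0.005); its own y axis runs along the pipe and points to the end stop.
- pipe_nose (a point): Centre of the pipe's end that goes under the flap to the stop (z = 0.021).
- pipe_tail (a point): Centre of the pipe's other end, the one to push (z = 0.021).
- stop_face (a point): Point on the face of the end stop where the centre of the pipe's nose comes to lie, 35 mm past the hinge line; axes as the jig's.
- black_union: black pipe union, 54 mm across, 50 mm high, standing on the bench between the robot and the jig; a bystander, to be left alone. Origin: centre of its underside.
- grey_tee: grey pipe tee, 67x92x42 mm, lying on the bench between the robot and the jig; a bystander, to be left alone. Origin: centre of its underside.
- screw_tin: open tin, 64 mm across, 50 mm high, at the right far side; a bystander, to be left alone. Origin: centre of its underside.
- oil_bottle: small yellow bottle with black cap, 44 mm across, 120 mm high, far right; a bystander, to be left alone. Origin: centre of its underside.
- cleaner_bottle: white bottle with red cap, 54 mm across, 130 mm high, far right; a bystander, to be left alone. Origin: centre of its underside.

How it is judged:
By the outcome, as a careful person would: the job done as asked, in the order asked, and still so for the second after the job is handed in, with the robot touching nothing.
It also fails if it takes over 38 s, if anything falls off the work surface, if the arm or the gripper's body presses on something with over 40 N, if the wrist force passes 120 N, or if a joint passes its speed limit or range.

## Working session

There is one attempt and no reset: what is moved stays moved. The work goes in short steps, Python scripts to look and compute and a tool call to move; the robot and the scene stay as the last step left them, time stands still between calls to the robot, and variables do not carry over. Pictures are saved under pics/ and viewed, at most 10 in all, crops included, and the job is handed in when it is done.

Besides the shell and the picture viewer there is one more tool, called after "Request:" in YAML: its name, and indented under it one key for each argument. step_arm: Moves the arm, as the interface text tells. Its arguments: {"type":"object","properties":{"series":{"type":"array"},"gripper":{"type":"number"},"newtons":{"type":"number"}},"required":["series"]}

```bash
mkdir -p pics; cat > h.py <<'E'
import numpy as np, cv2
from workcell import monitor, viewer, job
from scipy.spatial.transform import Rotation as R
def ray(p,uv):
    K=np.array(p["intrinsics"]);T=np.array(p["T"])
    d=np.linalg.solve(K,[uv[0],uv[1],1.0]);d=T[:3,:3]@[d[0],-d[1],-d[2]]
    return T[:3,3],d
def atz(p,uv,z):
    o,d=ray(p,uv);return o+d*(z-o[2])/d[2]
def tri(rs):
    A=0;b=0
    for o,d in rs:
        d=d/np.linalg.norm(d);M=np.eye(3)-np.outer(d,d);A=A+M;b=b+M@o
    return np.linalg.solve(A,b)
def proj(p,X):
    T=np.array(p["T"]);c=T[:3,:3].T@(np.array(X)-T[:3,3]);u=np.array(p["intrinsics"])@[c[0],-c[1],-c[2]];return u[:2]/u[2]
def shot(n,f=None):
    p=viewer.read_camera(n)
    if f: cv2.imwrite(f"pics/{f}.png",cv2.cvtColor(p["image"],cv2.COLOR_RGB2BGR))
    return p
E
python3 - <<'E'
from h import *
np.set_printoptions(precision=4,suppress=True)
s=monitor.read_state();print(s)
P={n:shot(n,n+"0") for n in("top","side")}
zs=dict(jig=0,hinge=.06,press_bar=.04,pipe=.005,pipe_nose=.021,pipe_tail=.021,stop_face=.021,black_union=0,grey_tee=0,screw_tin=0,oil_bottle=0,cleaner_bottle=0)
for n in P: print(n,P[n]["T"],P[n]["intrinsics"],P[n].keys())
for l,z in zs.items():
    for n,p in P.items():
        r=viewer.spot_point(p,l)
        if r: print(l,n,round(r[0]["score"],2),np.array(r[0]["point"]),atz(p,r[0]["point"],z))
E
```

```text
{'time': 0.0, 'q': array([ 1.1441,  0.2648,  1.6054,  0.    ,  1.2737, -0.0369]), 'joint_vel': array([ 0.0016,  0.0004, -0.0014, -0.0027, -0.0032, -0.0011]), 'joint_torque': array([ -0.0006, -51.513 , -36.7301,   0.0002,   0.0131,   0.    ]), 'tool_pos': array([0.2562, 0.6237, 0.2299]), 'tcp_rot': array([-0.6083, -3.0816,  0.0035]), 'wrist_force': array([0.0804, 0.4548, 0.6692]), 'torque': array([ 0.0301,  0.0239, -0.0384]), 'grip_force': 0.0, 'width': 0.9974079955903224}
top [[-0.0053  0.9961 -0.0882  0.3736]
 [-0.9999 -0.0061 -0.0086 -0.0216]
 [-0.0091  0.0882  0.9961  1.2426]
 [ 0.      0.      0.      1.    ]] [[610.6205   0.     312.036 ]
 [  0.     610.6205 231.5372]
 [  0.       0.       1.    ]] dict_keys(['image', 'intrinsics', 'T', 'shot'])
side [[ 0.9971  0.0445 -0.0609  0.4154]
 [-0.0753  0.6387 -0.7657 -0.7826]
 [ 0.0048  0.7681  0.6403  0.7233]
 [ 0.      0.      0.      1.    ]] [[487.8361   0.     322.1436]
 [  0.     487.8361 237.7699]
 [  0.       0.       1.    ]] dict_keys(['image', 'intrinsics', 'T', 'shot'])
jig top 0.63 [235.8 211.2] [0.5265 0.1453 0.    ]
jig 
[... 597 characters left out ...]
ce top 0.6 [304.5 209.7] [0.5261 0.0039 0.021 ]
stop_face side 0.91 [338.  252.4] [0.5128 0.0054 0.021 ]
black_union top 0.92 [208.8 294. ] [0.3578 0.1991 0.    ]
black_union side 0.6 [270.1 210.8] [0.3634 0.1954 0.    ]
grey_tee top 0.64 [262.4 290.8] [0.3637 0.0904 0.    ]
grey_tee side 0.73 [273.6 238. ] [0.3722 0.0894 0.    ]
screw_tin top 0.74 [441.7 181.2] [ 0.5859 -0.2778  0.    ]
screw_tin side 0.58 [395.1 365.5] [ 0.5861 -0.2774  0.    ]
oil_bottle top 0.71 [367.6 189.1] [ 0.5705 -0.1255  0.    ]
oil_bottle side 0.92 [378.3 301.8] [ 0.5813 -0.1251  0.    ]
cleaner_bottle top 0.93 [404.7 177.8] [ 0.5935 -0.202   0.    ]
cleaner_bottle side 0.78 [386.5 329.2] [ 0.5853 -0.1955  0.    ]
```

```bash
python3 - <<'E'
import cv2
a=cv2.imread("pics/top0.png")[130:350,130:380];cv2.imwrite("pics/topc.png",cv2.resize(a,None,fx=2.7,fy=2.7,interpolation=cv2.INTER_CUBIC)[:600])
a=cv2.imread("pics/side0.png")[120:300,220:440];cv2.imwrite("pics/sidec.png",cv2.resize(a,None,fx=3.3,fy=3.3,interpolation=cv2.INTER_CUBIC)[:600])
E
```

```text
(no output)
```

View pics/topc.png

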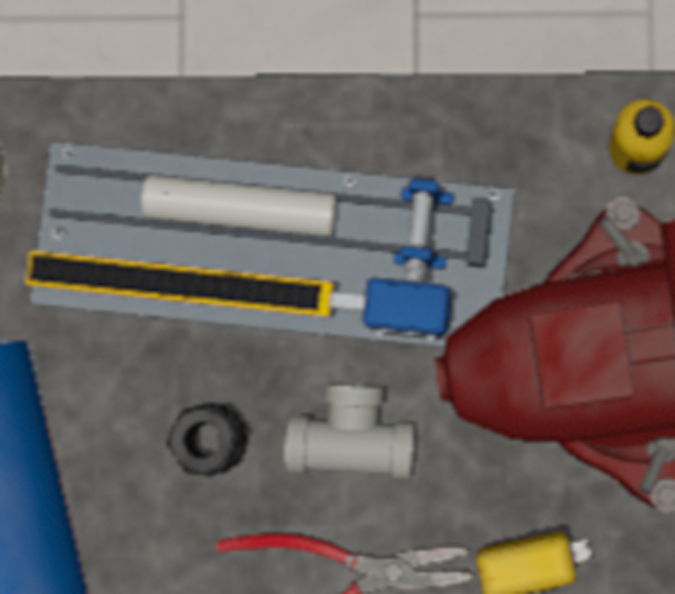

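View pics/sidec.png

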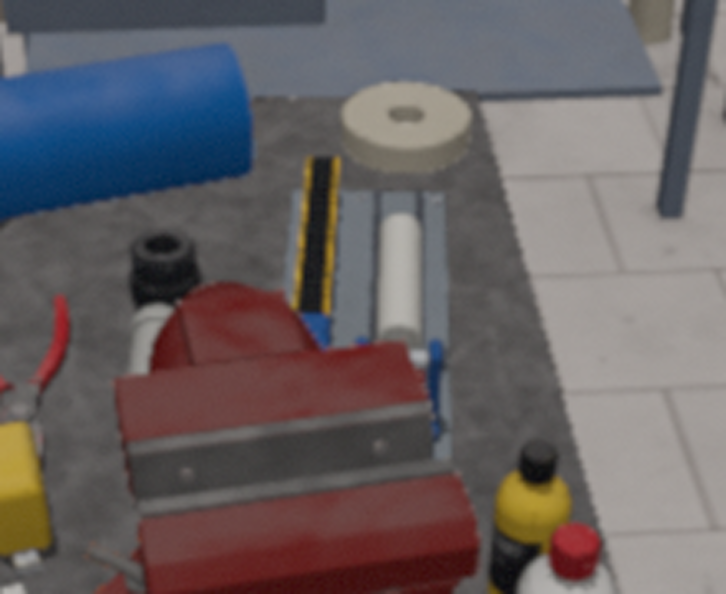

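The top crop (scale 2.7, offset 130,130) shows the jig tilted a few degrees. The bar corners are at (29,252), (26,283), (332,282) and (329,315), and the pipe runs from about (142,196) to (335,214). In the side crop the red vise hides the flap end, but the bar and pipe are visible. Next I fit the jig pose.

```bash
python3 - <<'E'
from h import *
from scipy.optimize import least_squares
np.set_printoptions(precision=4,suppress=True)
P={n:shot(n) for n in("top","side")}
t=lambda a:np.array(a)/2.7+130
s=lambda a:np.array(a)/3.3+[220,120]
F=[("top",t(c),X) for c,X in [((52,144),(-.18,.038,.005)),((30,303),(-.18,-.087,.005)),((515,188),(.175,.038,.005)),((29,252),(-.175,-.049,.04)),((26,283),(-.175,-.075,.04)),((332,282),(.05,-.049,.04)),((329,315),(.05,-.075,.04))]]
F+=[("side",s(c),X) for c,X in [((306,157),(-.175,-.075,.04)),((341,157),(-.175,-.049,.04)),((445,193),(-.18,.038,.005))]]
def W(v,X):
    c,sn=np.cos(v[2]),np.sin(v[2]);return np.array([v[0]+c*X[0]-sn*X[1],v[1]+sn*X[0]+c*X[1],X[2]])
f=lambda v:np.concatenate([proj(P[n],W(v,X))-c for n,c,X in F])
r=least_squares(f,[.526,.148,-1.6],loss="soft_l1");v=r.x
print(v,f(v).reshape(-1,2))
J=lambda w:[np.dot(w[:2]-v[:2],[np.cos(v[2]),np.sin(v[2])]),np.dot(w[:2]-v[:2],[-np.sin(v[2]),np.cos(v[2])])]
for n,c in[("tail",[(145,178),(141,214)]),("nose",[(335,194),(334,235)])]:
    print(n,[np.array(J(atz(P["top"],t(a),.021))) for a in c])
q=monitor.read_state();Rm=R.from_rotvec(q["tcp_rot"]).as_matrix();print(Rm)
ty=np.arctan2(Rm[1,1],Rm[0,1]);jy=v[2]+np.pi/2
print("turn",ty-jy)
G=W(v,(-.13,-.031,.15));print("goal",G,"tool shift",Rm.T@(G-q["tool_pos"]))
np.save("jig.npy",v)
E
```

```text
[ 0.5303  0.1486 -1.6834] [[-0.1099 -1.7029]
 [ 0.0453 -0.247 ]
 [ 0.2255  0.1329]
 [ 0.3463 -1.333 ]
 [-0.2667  0.1643]
 [ 0.6086 -0.4315]
 [ 0.2     0.3923]
 [-0.8789 -1.108 ]
 [-1.6888 -0.8746]
 [-0.989  -0.8278]]
tail [array([-0.1018,  0.0141]), array([-0.1013, -0.0131])]
nose [array([0.0413, 0.0172]), array([ 0.0441, -0.0135])]
[[-0.925  0.38  -0.   ]
 [ 0.38   0.925 -0.   ]
 [ 0.    -0.    -1.   ]]
turn 1.2936263968101693
goal [0.5141 0.2813 0.15  ] tool shift [-0.3686 -0.2194  0.0813]
```

Request:
step_arm:
  series: [-0.046,-0.027,0,0.162,-0.092,-0.055,0,0.323,-0.138,-0.082,0.01,0.485,-0.184,-0.11,0.02,0.647,-0.23,-0.137,0.04,0.81,-0.276,-0.165,0.06,0.97,-0.323,-0.192,0.07,1.13,-0.3686,-0.2194,0.081,1.294]
  gripper: 0.56

```text
time: 2.4
tool_pos: [0.5151, 0.2799, 0.1501]
tcp_rot: [2.349, 2.086, 0.001]
wrist_force: [1.1, 0.4, -0.2]
width: 0.561
grip_force: 0.0
```

Request:
step_arm:
  series: [0,0,0,0,0,0,0,0]

```text
time: 2.65
tool_pos: [0.5141, 0.2814, 0.1504]
tcp_rot: [-2.343, -2.092, -0.0]
wrist_force: [-0.0, 0.0, 0.1]
width: 0.558
grip_force: 0.0
```

```bash
cat >> h.py <<'E'
def st():
    q=monitor.read_state();v=np.load("jig.npy");Rm=R.from_rotvec(q["tcp_rot"]).as_matrix()
    d=q["tool_pos"][:2]-v[:2];c,s=np.cos(v[2]),np.sin(v[2])
    print("t",round(q["time"],2),"jig xy",round(c*d[0]+s*d[1],4),round(-s*d[0]+c*d[1],4),"z",round(q["tool_pos"][2],4),"F",q["wrist_force"],"w",q["width"])
    print("yawerr",np.arctan2(Rm[1,1],Rm[0,1])-v[2]-np.pi/2,"tilt",Rm[:,2],"toolx in jig",Rm[:2,0]@[c,s])
    return q
E
python3 - <<'E'
from h import *
np.set_printoptions(precision=4,suppress=True)
st()
for n in("top","side"): 
    a=cv2.cvtColor(shot(n)["image"],cv2.COLOR_RGB2BGR)
    a=a[130:350,130:380] if n=="top" else a[80:260,220:440]
    cv2.imwrite(f"pics/{n}1.png",cv2.resize(a,None,fx=2.7,fy=2.7,interpolation=cv2.INTER_CUBIC))
E
```

```text
t 2.65 jig xy -0.1301 -0.031 z 0.1504 F [-0.0467  0.0025  0.134 ] w 0.5577966604768321
yawerr -0.0004747186680578164 tilt [-0.0003  0.0005 -1.    ] toolx in jig -0.9999997960165271
```

View pics/side1.png

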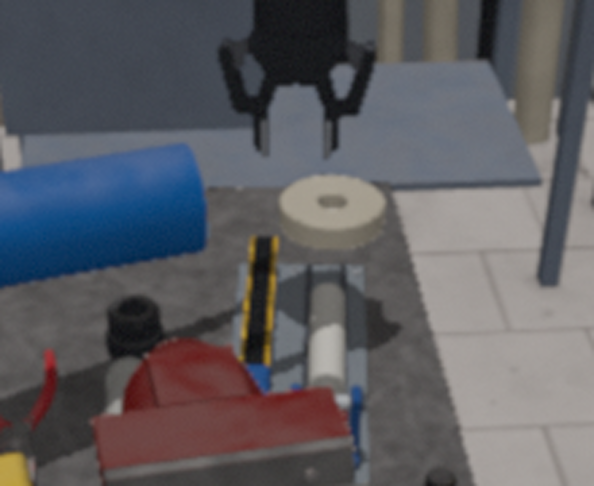

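The fingertips show at crop (264,155) and (331,155), above the jig's far end, in line with the bar and the pipe.

```bash
python3 - <<'E'
from h import *
np.set_printoptions(precision=4,suppress=True)
p=shot("side");v=np.load("jig.npy");c,s=np.cos(v[2]),np.sin(v[2]);
for u in(257,264,270,324,331,337):
    o,d=ray(p,np.array([u,155])/2.7+[220,80])
    n=np.array([c,s,0]);k=(-.119-(o[:2]-v[:2])@[c,s])/(d@n);X=o+k*d;e=X[:2]-v[:2]
    print(u,-s*e[0]+c*e[1],X[2])
E
```

```text
257 -0.06293517966710678 0.1559296879449562
264 -0.05667784561839869 0.15608459524499063
270 -0.05131660945600087 0.15621731864001775
324 -0.003156387122131994 0.15740957878670658
331 0.003074649725180399 0.15756383507012017
337 0.008413359237994671 0.15769600079275226
```

Request:
step_arm:
  series: [0,0,0.04,0,0,0,0.08,0,0,0,0.11,0,0,0,0.12,0,0,0,0.125,0,0,0,0.13,0,0,0,0.13,0]

```text
time: 3.68
tool_pos: [0.5134, 0.2822, 0.0217]
tcp_rot: [-2.342, -2.093, 0.001]
wrist_force: [-4.6, -0.2, 6.2]
width: 0.561
grip_force: 3.0
```

Request:
step_arm:
  series: [0,0,0.003,0,0,0,0.006,0,0,0,0.007,0,0,0,0.007,0]

```text
time: 4.18
tool_pos: [0.5137, 0.2823, 0.0153]
tcp_rot: [-2.342, -2.093, -0.0]
wrist_force: [-4.6, -1.2, 7.7]
width: 0.561
grip_force: 3.4
```

```bash
python3 - <<'E'
from h import *
np.set_printoptions(precision=4,suppress=True)
q=st();print(q["torque"])
for n in("top","side"): 
    a=cv2.cvtColor(shot(n)["image"],cv2.COLOR_RGB2BGR)
    a=a[130:350,130:380] if n=="top" else a[130:260,270:400]
    f=2.2 if n=="top" else 3.8
    cv2.imwrite(f"pics/{n}2.png",cv2.resize(a,None,fx=f,fy=f,interpolation=cv2.INTER_CUBIC))
a=cv2.imread("pics/top2.png");b=cv2.imread("pics/side2.png");h=max(len(a),len(b))
pad=lambda i:cv2.copyMakeBorder(i,0,h-len(i),0,0,0)
m=np.hstack([pad(a),pad(b)]);m=cv2.resize(m,None,fx=min(1,800/m.shape[1]),fy=min(1,800/m.shape[1]));cv2.imwrite("pics/m2.png",m)
E
```

```text
t 4.17 jig xy -0.1309 -0.0315 z 0.0153 F [-4.6207 -1.2263  7.7032] w 0.5607718364422211
yawerr 0.00058820991358699 tilt [-0.0003  0.0005 -1.    ] toolx in jig -0.9999997147148811
[-0.115   0.9892  0.0582]
```

View pics/side2.png

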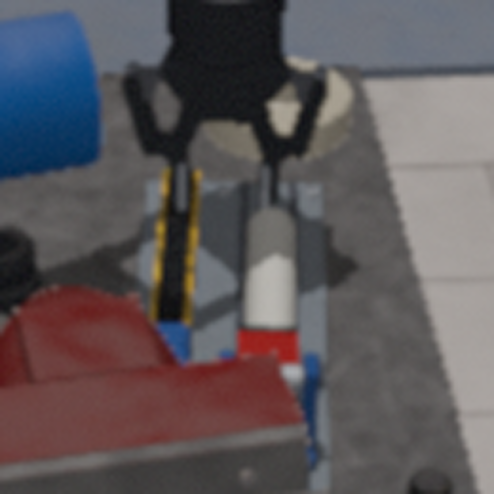

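View pics/top2.png

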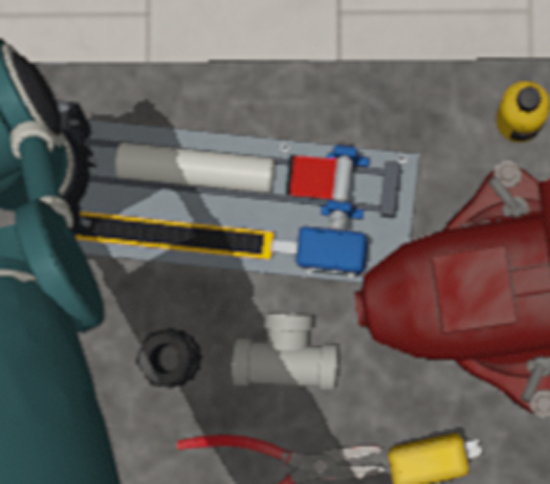

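The flap now stands open and red (top crop x 290–345). The bar finger is on the yellow bar and the pipe finger is behind the tail. I'll press a little more to find the stop.

Request:
step_arm:
  series: [0,0,0.002,0,0,0,0.003,0,0,0,0.003,0]

```text
time: 4.65
tool_pos: [0.5139, 0.2823, 0.0131]
tcp_rot: [-2.342, -2.093, -0.0]
wrist_force: [-5.9, -1.2, 11.6]
width: 0.558
grip_force: 5.9
```

Request:
step_arm:
  series: [-0.006,0,0,0,-0.014,0,0,0,-0.022,0,0,0,-0.03,0,0,0,-0.038,0,0,0,-0.046,0,0,0,-0.054,0,0,0,-0.06,0,0,0]

```text
time: 5.65
tool_pos: [0.5114, 0.225, 0.0144]
tcp_rot: [2.342, 2.091, 0.016]
wrist_force: [1.0, 5.5, 6.9]
width: 0.563
grip_force: 3.9
```

```bash
python3 - <<'E'
from h import *
np.set_printoptions(precision=4,suppress=True)
st()
a=cv2.cvtColor(shot("top")["image"],cv2.COLOR_RGB2BGR)[170:270,130:330]
cv2.imwrite("pics/top3.png",cv2.resize(a,None,fx=4,fy=4,interpolation=cv2.INTER_CUBIC))
E
```

```text
t 5.65 jig xy -0.0737 -0.0273 z 0.0144 F [0.9751 5.4952 6.8706] w 0.5628620811660853
yawerr -0.0006164032528483965 tilt [ 0.0086  0.0056 -0.9999] toolx in jig -0.9999787083758224
```

View pics/top3.png

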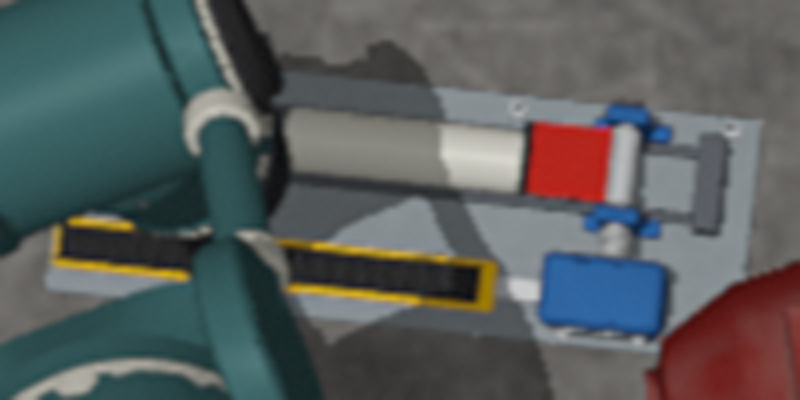

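The nose is now at the open flap's lip (crop x≈525), and the flap is still level. I'll settle with 1 mm more press, then push on.

Request:
step_arm:
  series: [0,0,0.001,0,0,0,0.001,0]

```text
time: 5.95
tool_pos: [0.5113, 0.2244, 0.0135]
tcp_rot: [2.341, 2.091, 0.014]
wrist_force: [0.5, 3.2, 8.9]
width: 0.56
grip_force: 4.5
```

Request:
step_arm:
  series: [-0.006,0,0,0,-0.013,0,0,0,-0.02,0,0,0,-0.027,0,0,0,-0.034,0,0,0,-0.04,0,0,0,-0.04,0,0,0]

```text
time: 6.82
tool_pos: [0.5072, 0.1847, 0.0135]
tcp_rot: [2.342, 2.09, 0.015]
wrist_force: [0.7, 4.1, 7.9]
width: 0.562
grip_force: 4.4
```

Request:
step_arm:
  series: [-0.006,0,0,0,-0.011,0,0,0,-0.016,0,0,0,-0.02,0,0,0,-0.022,0,0,0,-0.022,0,0,0]

```text
time: 7.58
tool_pos: [0.5049, 0.163, 0.0135]
tcp_rot: [2.342, 2.09, 0.015]
wrist_force: [0.4, 5.6, 8.7]
width: 0.559
grip_force: 4.5
```

Request:
step_arm:
  series: [-0.002,0,0,0,-0.004,0,0,0,-0.004,0,0,0]

```text
time: 7.95
tool_pos: [0.5046, 0.16, 0.0136]
tcp_rot: [2.342, 2.091, 0.018]
wrist_force: [0.9, 10.1, 8.2]
width: 0.563
grip_force: 6.5
```

Request:
step_arm:
  series: [-0.002,0,0,0,-0.003,0,0,0,-0.003,0,0,0]

```text
time: 8.32
tool_pos: [0.5047, 0.1599, 0.014]
tcp_rot: [-2.344, -2.091, -0.023]
wrist_force: [0.7, 21.0, 7.2]
width: 0.558
grip_force: 11.9
```

```bash
python3 - <<'E'
from h import *
np.set_printoptions(precision=4,suppress=True)
st()
a=cv2.cvtColor(shot("top")["image"],cv2.COLOR_RGB2BGR)[170:270,130:330]
cv2.imwrite("pics/top4.png",cv2.resize(a,None,fx=4,fy=4,interpolation=cv2.INTER_CUBIC))
E
```

```text
t 8.32 jig xy -0.0083 -0.0267 z 0.014 F [ 0.7187 21.0173  7.1506] w 0.5583289832565688
yawerr -0.0013290326668402574 tilt [ 0.0109  0.0102 -0.9999] toolx in jig -0.9999343477506897
```

View pics/top4.png

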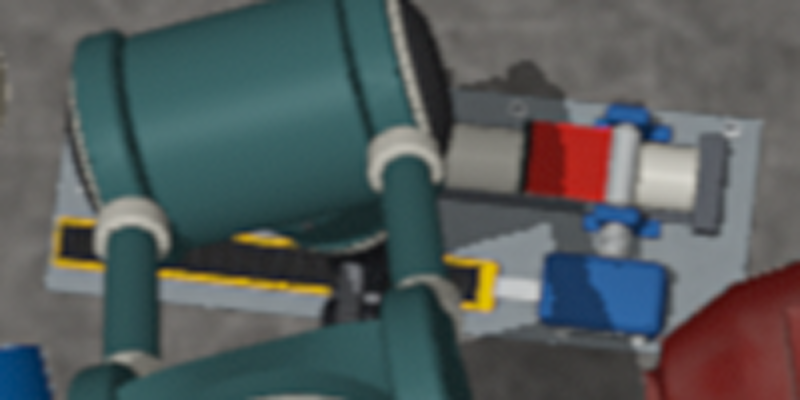

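The nose is against the end stop (crop x≈698) under the open flap, with 21 N on the push. I'll unload the push, then let the bar rise slowly and lift away.

Request:
step_arm:
  series: [0.002,0,0,0,0.004,0,0,0,0.007,0,0,0,0.01,0,0,0,0.01,0,0,0]

```text
time: 9.0
tool_pos: [0.5046, 0.1631, 0.0134]
tcp_rot: [2.336, 2.092, 0.007]
wrist_force: [0.1, -6.9, 13.9]
width: 0.562
grip_force: 6.7
```

```bash
python3 - <<'E'
from h import *
st()
b=cv2.imread("pics/top4.png")
a=cv2.cvtColor(shot("top")["image"],cv2.COLOR_RGB2BGR)[170:270,130:330]
a=cv2.resize(a,None,fx=4,fy=4,interpolation=cv2.INTER_CUBIC)
g=lambda i:np.abs(np.diff(i[165:195,620:740].astype(float).mean((0,2)))).round()
print(g(b));print(g(a)); print(a[165:195,690:705].mean((0,2)).round(),b[165:195,690:705].mean((0,2)).round())
E
```

```text
t 9.0 jig xy -0.0115 -0.0271 z 0.0134 F [ 0.06559117 -6.89688462 13.8687545 ] w 0.562479654656582
yawerr 0.002616315149895465 tilt [ 7.18677640e-03 -9.91192336e-04 -9.99973684e-01] toolx in jig -0.9999965619431848
[ 1.  3.  2.  3.  4.  7.  6.  5.  6.  7.  6.  4.  2.  0.  2.  5.  7. 10.
  9.  8.  9.  9.  6.  3.  2.  3.  1.  0.  1.  0.  0.  0.  0.  0.  0.  0.
  0.  0.  0.  0.  0.  0.  0.  0.  0.  0.  0.  0.  0.  0.  0.  0.  0.  0.
  0.  0.  0.  0.  0.  0.  0.  0.  1.  0.  0.  0.  1.  0.  2.  4.  3.  4.
  8. 14. 13. 13. 13. 14.  9.  5.  4.  4.  1.  1.  1.  0.  0.  0.  0.  0.
  1.  0.  0.  1.  1.  1.  2.  3.  4.  4.  3.  1.  0.  2.  5.  8.  8.  8.
  9.  9.  6.  3.  3.  3.  1.  0.  0.  0.  0.]
[ 1.  2.  2.  3.  4.  6.  6.  5.  6.  7.  6.  4.  2.  0.  2.  4.  7. 10.
  9.  8.  9.  9.  6.  3.  2.  3.  1.  0.  1.  0.  0.  0.  0.  0.  0.  0.
  0.  0.  0.  0.  0.  0.  0.  0.  0.  0.  0.  0.  0.  0.  0.  0.  0.  0.
  0.  0.  0.  0.  0.  0.  0.  0.  1.  1.  0.  0.  1.  0.  2.  4.  4.  5.
  8. 13. 13. 12. 13. 14.  9.  5.  4.  4.  1.  1.  2.  0.  0.  0.  0.  0.
  1.  0.  0.  1.  1.  1.  2.  3.  4.  4.  3.  1.  0.  2.  5.  8.  8.  8.
  9.  9.  6.  3.  3.  3.  1.  0.  0.  0.  0.]
[194. 191. 186. 178. 164. 152. 140. 127. 113. 104.  99.  95.  91.  90.
  91.] [195. 191. 187. 179. 165. 152. 139. 126. 112. 104.  99.  95.  91.  90.
  91.]
```

The pipe stayed home and the fingertip is about 3 mm clear. Now I release the bar.

Request:
step_arm:
  series: [0.003,0,-0.004,0,0.004,0,-0.01,0,0.004,0,-0.016,0,0.004,0,-0.022,0,0.004,0,-0.03,0,0.004,0,-0.045,0,0.004,0,-0.08,0,0.004,0,-0.12,0]

```text
time: 10.05
tool_pos: [0.5005, 0.1669, 0.1303]
tcp_rot: [-2.343, -2.092, 0.002]
wrist_force: [0.1, 0.1, 0.7]
width: 0.56
grip_force: 0.0
```

Request:
step_arm:
  series: [0.03,0,-0.03,0,0.08,0,-0.05,0,0.13,0,-0.06,0,0.18,0,-0.07,0,0.22,0,-0.07,0,0.22,0,-0.07,0,0.22,0,-0.07,0]

```text
time: 10.92
tool_pos: [0.5256, 0.3851, 0.1993]
tcp_rot: [2.343, 2.093, -0.002]
wrist_force: [0.0, 0.1, -0.6]
width: 0.557
grip_force: 0.0
```

```bash
python3 - <<'E'
from h import *
st()
a=cv2.cvtColor(shot("top")["image"],cv2.COLOR_RGB2BGR)[150:300,130:330]
cv2.imwrite("pics/top5.png",cv2.resize(a,None,fx=4,fy=4,interpolation=cv2.INTER_CUBIC))
E
```

```text
t 10.93 jig xy -0.2344 -0.0313 z 0.1993 F [ 0.04716194  0.10919799 -0.55762132] w 0.5570467186794583
yawerr 9.26364861941753e-05 tilt [-5.47062591e-04 -9.95768104e-04 -9.99999355e-01] toolx in jig -0.999999443463777
```

View pics/top5.png

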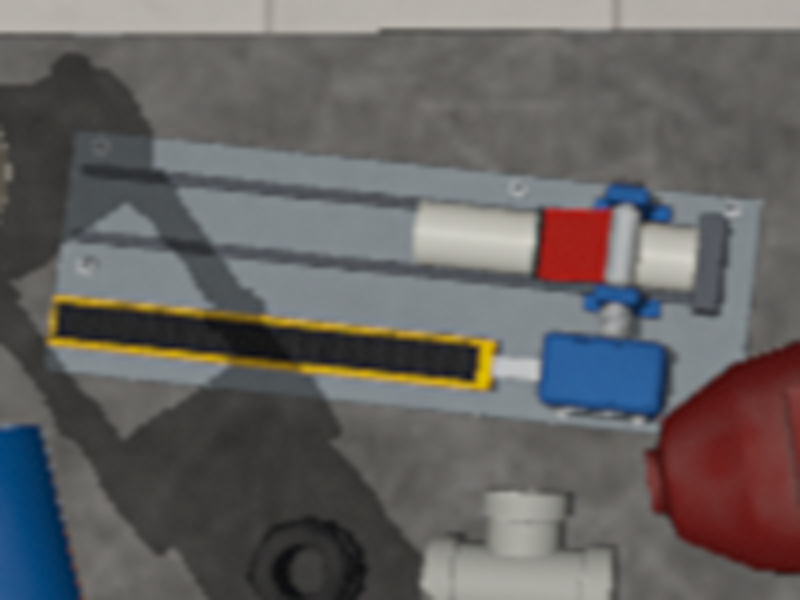

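The pipe spans crop x 415–698, home against the stop. The flap has closed onto it (lip at x≈540), the hand is clear, and the tee and union look undisturbed.

```bash
python3 -c "
from workcell import job
print(job.finish_job())"
```

```text
the job is handed in; nothing more can be done
None
```

The job is handed in: the pipe is home against the end stop with the flap closed on it, and the hand is clear after about 11 s of the 38 s allowed.

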